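# Part the press-fit halves of an equipment case with a wedge

## Task

Take the flat T-handled plastic wedge out of its stand and open the press-fit case: push the wedge straight down, up to its shoulders, into the pry notch at one end of the seam, pull it out, then do the same at the other end, so that the cover stands off evenly at both ends. Leave the wedge standing in that second notch, pushed in to its shoulders, and let go of it; only the wedge should press on the case.

Things in the scene. Friction and masses are not known exactly. Their poses are not given: they have to be found in the camera images.
- wedge (a point): Handle centre of the grey wedge standing upright in one of three wooden blocks (58 mm tall; others hold a round driver, a slim marker, tops at 120 mm). Handle 32 mm thick (x, pinch here) x 64 wide (y) x 60 tall; below it a 30 mm wide, 50 mm long blade, tapering 32 to 4 mm. Tip 80 mm, shoulders (handle's overhang) 30 mm below this point. Same when turned half round. Lift 60 mm straight up.
- case: Light-grey case on a fixed rubber base. Origin on the desk under the seam's middle; y along the seam, x across it. Fixed half x -50 to 0 mm, cover x 0 to 25; y -95 to 95; top at z 82. Two notches along the seam, centred at y = +62 and -62: 44 mm long, x -18 to +8 (cover side slopes to x = 0 at 28 deep), 58 deep. Wedge: thickness across the seam, centred on x = 0; shoulders stop on the top.
- cover_left (a point): Point on the cover's inner face, 82 mm above the desk, at the middle of the +y notch; on the seam line while shut. It shifts along the case's x with the cover as this end opens: about 8 mm for a full push of a centred wedge. About 3 N across the seam moves it; it stays where pushed, the other end shifts only 2 mm or so. Axes as the case's when shut.
- cover_right (a point): The same point at the middle of the -y notch, also on the seam line while shut; behaves the same way.
There are look-alikes about, which are no part of the job. What is meant by the part that bears wedge is not red or yellow, and is the larger of those in its own colour.

How it is judged:
By the outcome, as a careful person would: the job done as asked, in the order asked, and still so for the second after the job is handed in, with the robot touching nothing.
It also fails if it takes over 45 s, if anything falls off the work surface, if the arm or the gripper's body presses on something with over 40 N, if the wrist force passes 120 N, or if a joint passes its speed limit or range.

## Robot

A 6-joint arm with a two-finger parallel gripper is mounted at the origin on the work surface. World frame = base frame: x ahead of the robot, y to its left, z up, the work surface at z = 0. Lengths are in m, angles in rad, forces in N, time in s.
With the tool pointing down it reaches from about 0.35 to 0.875 m from the base axis. Payload 15.5 kg.
Tool frame: the origin (TCP) lies at the very end of the fingers, on their centre line; the grasp point (between the pads) lies 19 mm behind it; z points along the fingers, y is the direction in which the jaws open and shut (so a half turn about z gives the same grasp; the last joint's range is limited). The gripper opens to 85 mm and grips with 20 to 120 N. Pads are 22 mm wide; open, the fingers measure 114 mm over their backs; the gripper's body (76 mm by 85 mm) begins 54 mm behind the grasp point. The pads swing forward as they close: fully open they stand 13 mm farther back than shut.
Start: joints at [-1.361, 0.494, 1.345, -0, 1.302, -0.096], TCP at [0.188, -0.596, 0.231] pointing down, gripper open.
Joint ranges: [-2.91, 2.91], [-0.82, 2.16], [0.22, 2.67], [-1.22, 4.37], [0.12, 2.79], [-3.08, 3.08]. Speed limits (rad/s): [1.89, 1.89, 2.57, 3.01, 3.01, 3.01].

## Interface

Orientations are given as a unit quaternion [x, y, z, w].
In Python, from workcell import arm, imaging, spotter gives the robot as it stands.
- The arm moves only by the tool jog_arm, never from a script. Its argument "deltas" is one flat list of numbers, 7 for each row, row after row: the shift along the tool's x, y, z normalised to -1 to 1, where 1 is 0.04 m, then the turn, a rotation vector about the tool's x, y, z normalised to -1 to 1, where 1 is 0.15 rad, then the finger opening in mm, from 0 to 85.4. A call has 1 to 12 rows; each row shifts and turns the commanded pose from where the row before left it, along the tool's axes as they then stand; what a row does not reach is not made up. A row lasts 1/8 s, in which the tool goes at most 62.5 mm and 10.7 degrees, less where a joint would pass 70% of its speed; a pose out of reach is approached as far as the arm can. A call with a number of a shift or a turn outside -1 to 1 is refused whole. A call with a gripper value outside its range is refused whole. The fingers move at their own pace and stop on an object; "newtons" is the grip in N (left out, the last holds). Time passes only in rows, so rows that do not move let the fingers close. It gives the time, the measured TCP pose, the force and the opening at its end, in the units of the state.
- arm.get_obs(): the state, without advancing time (a new reading comes with each control period).
- imaging.capture(name): name is "scene" or "top" or "wrist"; returns the picture (400x640x3 uint8, red, green, blue); there is no depth.
- imaging.get_calibration(name): a dict with "fx", "fy", "cx", "cy" (pixels), "origin" and "orientation" of the camera in the world. Camera axes: x right, y up, looking along -z (the intrinsics and any distortion apply to the point x, -y, -z); pixel columns grow to the right and rows downward; lengths in m; the calibration is good to about 2 mm. A picture is of the moment at which its call begins: read the wrist's pose just before it. get_calibration takes no time and is no camera call; for the wrist camera it gives the pose at the moment of the call.
- arm.finish_job(): hands the job in, once; it reports no verdict.
Trained networks look in the newest picture that a camera, given by its name, has taken for a name from the list of things; names that differ only in an ending like _2 or _b are one class to them, and where a whole thing is asked for, a point or a joint stands for the part that bears it (a point fixed in the world has none). Each returns a list of dicts, best first, with "conf" (0 to 1); they miss things now and then, are a little off and sometimes report something else, mostly with a low value. They report only what shows in the picture. A call takes as long as a camera call. They do not tell look-alikes from the thing itself.
- spotter.masks_of(camera, query): "pixels" (400x640 bool, what is visible of it) and "rect" ([centre column, centre row, width, height] in pixels, round what is visible of it).
- spotter.mark_of(camera, query): "xy" ([column, row] in pixels: a listed point, or the origin of a listed thing).
The state is a dict: "time_s": time; "qpos": joint angles; "joint_velocities": joint speeds; "tau": joint torques, N m; "position": TCP position; "ee_rot": TCP orientation; "ft_force": force on the tool from outside, world axes, zero at the start; "moment": the same for the moment, N m; "opening": finger opening in m.
Only numpy, scipy, OpenCV 4.12 (cv2) and the standard library are available. Lean on these libraries where they do the work, as an engineer would, in place of code of your own. Each camera call takes 0.05 s, during which the arm holds its last target.

## Working session

There is one attempt and no reset: what is moved stays moved. The work goes in short steps, Python scripts to look and compute and a tool call to move; the robot and the scene stay as the last step left them, time stands still between calls to the robot, and variables do not carry over. Pictures are saved under pics/ and viewed, and the job is handed in when it is done.

Besides the shell and the picture viewer there is one more tool, called after "Emit:" by a JSON object that holds its "api" and its "payload". jog_arm: Moves the arm, as the interface text tells. Scaled input: -1 to 1 covers 0.04 m each way for a shift and 0.15 rad each way for a turn. Its arguments: {"type":"object","properties":{"deltas":{"type":"array","items":{"type":"number"}},"newtons":{"type":"number"}},"required":["deltas"]}

```bash
ls; mkdir -p pics; python3 - <<'E'
from workcell import arm, imaging, spotter
import cv2
print(arm.get_obs())
for n in ["scene","top","wrist"]:
    im=imaging.capture(n); cv2.imwrite(f"pics/{n}0.png",im[:,:,::-1])
    print(n,imaging.get_calibration(n))
    for q in ["wedge","case","cover_left","cover_right"]:
        try:
            for d in spotter.mark_of(n,q): print(q,d)
        except Exception as e: print(q,e)
E
```

```text
pics
{'time_s': 0.0, 'qpos': array([-1.36149473e+00,  4.94189286e-01,  1.34613456e+00,  1.02712250e-05,
        1.30251386e+00, -9.54426261e-02]), 'joint_velocities': array([-0.00184156,  0.00199707, -0.00019348,  0.00064333, -0.00079734,
        0.00094024]), 'tau': array([-1.00502566e-03, -8.82175183e+01, -3.83869636e+01, -4.34860804e-04,
        1.01225678e-02,  5.78177719e-06]), 'position': array([ 0.18749474, -0.59582973,  0.2306953 ]), 'ee_rot': array([ 9.88413828e-01,  1.51781806e-01, -3.04780272e-05, -6.21801173e-04]), 'ft_force': array([ 0.18109607,  0.27336409, -0.29604743]), 'moment': array([-0.0153623 , -0.00795073, -0.0417187 ]), 'opening': 0.08548876526677594}
scene {'fx': 363.029099315662, 'fy': 363.029099315662, 'cx': 319.54417260676354, 'cy': 189.92079241657908, 'origin': array([1.29976948, 0.16267271, 0.59871712]), 'orientation': array([0.31773451, 0.36124353, 0.65094384, 0.58721377])}
wedge {'xy': [366.2, 173.8], 'conf': 0.84}
wedge {'xy': [402.4, 230.6], 'conf': 0.78}
wedge {'xy': [454.9, 224.8], 'conf': 0.6}
wedge {'xy': [399.4, 197.1], 'conf': 0.56}
wedge {'xy':
[... 260 characters left out ...]
2763158210633, 'origin': array([0.38195157, 0.08379683, 0.84793753]), 'orientation': array([ 0.05621674, -0.07502822, -0.70365394,  0.70433059])}
wedge {'xy': [216.9, 208.7], 'conf': 0.94}
wedge {'xy': [259.0, 247.1], 'conf': 0.69}
wedge {'xy': [169.2, 169.7], 'conf': 0.63}
wedge {'xy': [220.6, 163.7], 'conf': 0.53}
case {'xy': [443.1, 213.5], 'conf': 0.68}
cover_left {'xy': [429.9, 218.0], 'conf': 0.94}
cover_right {'xy': [476.6, 197.9], 'conf': 0.57}
wrist {'fx': 318.55427825653334, 'fy': 318.55427825653334, 'cx': 321.0848934437525, 'cy': 196.75184853082223, 'origin': array([ 0.25693143, -0.5731516 ,  0.37313853]), 'orientation': array([-0.11788618,  0.08634385, -0.58548185,  0.79740742])}
```

View pics/scene0.png

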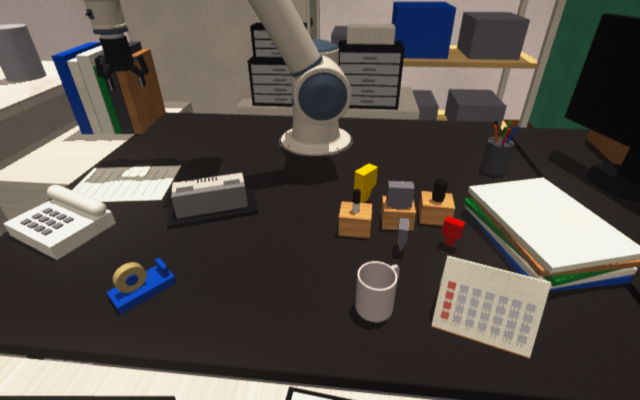

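View pics/top0.png

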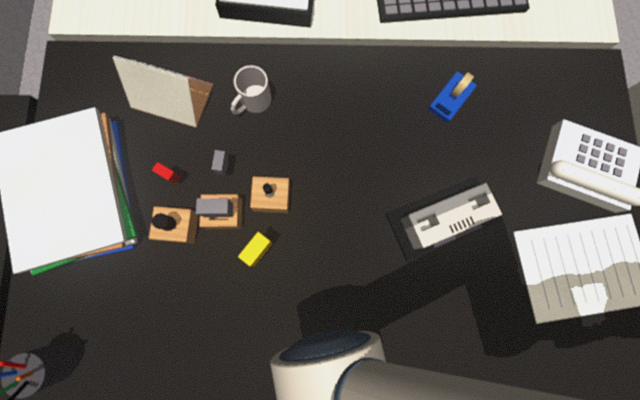

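```bash
python3 -c "
import cv2
a=cv2.imread('pics/scene0.png')[140:260,330:490];cv2.imwrite('pics/c1.png',cv2.resize(a,None,fx=5,fy=5,interpolation=2))
a=cv2.imread('pics/scene0.png')[150:250,140:280];cv2.imwrite('pics/c2.png',cv2.resize(a,None,fx=5,fy=5,interpolation=2))
a=cv2.imread('pics/top0.png')[140:270,140:290];cv2.imwrite('pics/c3.png',cv2.resize(a,None,fx=4.5,fy=4.5,interpolation=2))
a=cv2.imread('pics/top0.png')[150:270,390:530];cv2.imwrite('pics/c4.png',cv2.resize(a,None,fx=5,fy=5,interpolation=2))
"
```

```text
(no output)
```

View pics/c1.png

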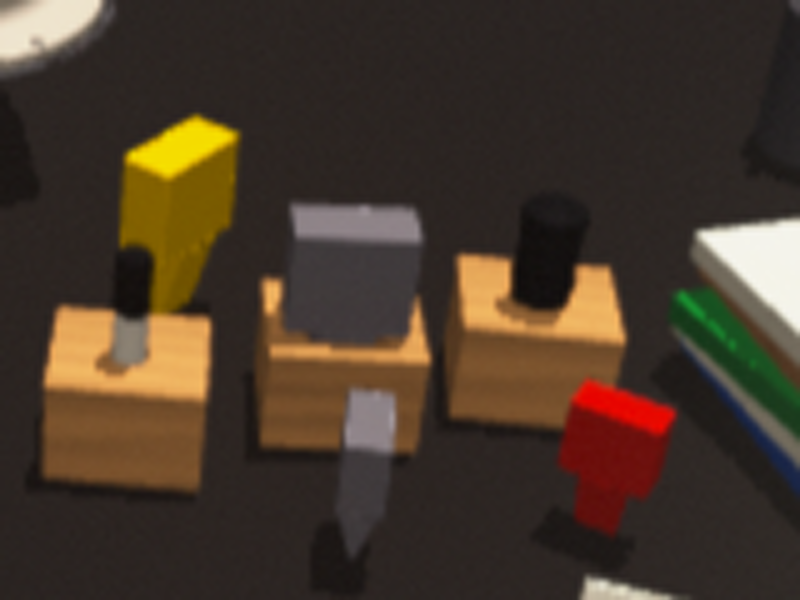

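View pics/c2.png

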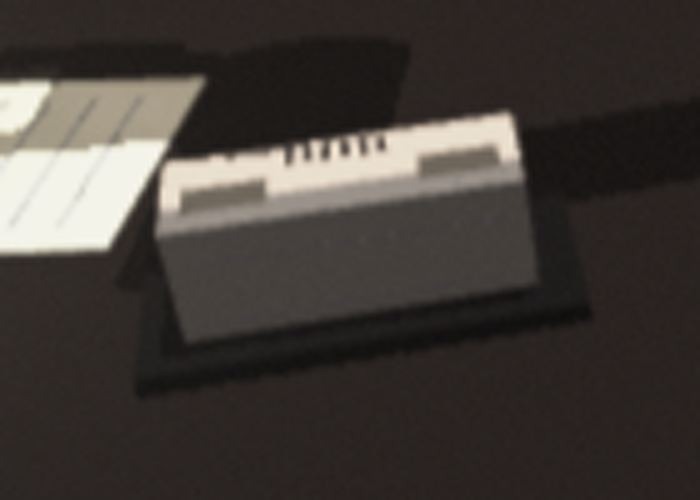

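View pics/c3.png

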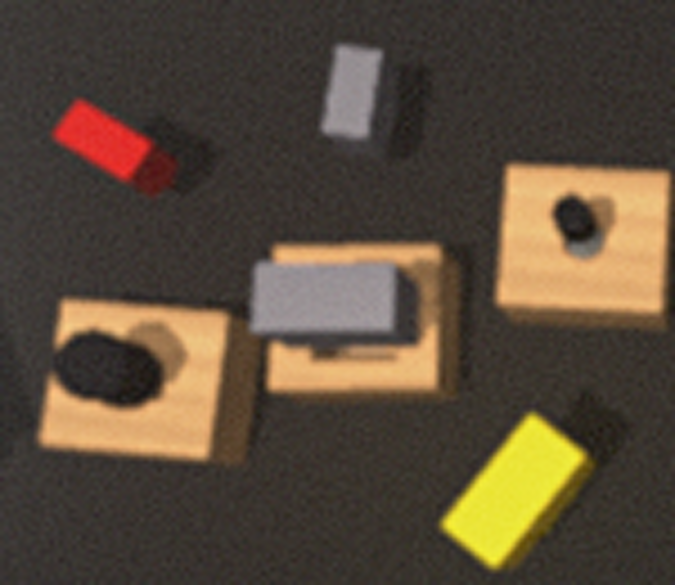

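View pics/c4.png

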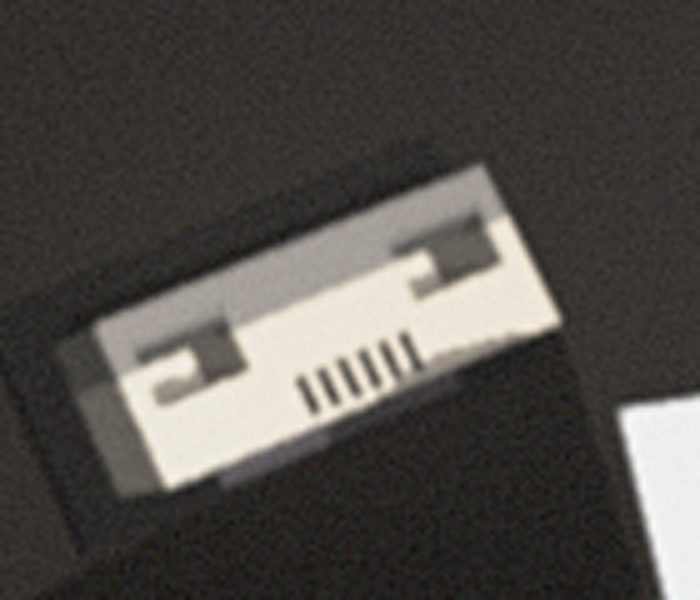

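```bash
cat > h.py <<'E'
import numpy as np, json
from scipy.spatial.transform import Rotation as R
from scipy.optimize import least_squares
def proj(c,P):
    P=np.atleast_2d(P); q=R.from_quat(c['orientation']).inv().apply(P-c['origin'])
    return np.c_[c['cx']+c['fx']*q[:,0]/-q[:,2], c['cy']-c['fy']*q[:,1]/-q[:,2]]
def ray(c,uv,z):
    uv=np.atleast_2d(uv); d=np.c_[(uv[:,0]-c['cx'])/c['fx'],-(uv[:,1]-c['cy'])/c['fy'],-np.ones(len(uv))]
    d=R.from_quat(c['orientation']).apply(d); t=(z-c['origin'][2])/d[:,2]
    return c['origin']+d*t[:,None]
def W(p,L):
    x,y,z,a=p; L=np.array(L,float); 
    return np.c_[x+L[:,0]*np.cos(a)-L[:,1]*np.sin(a), y+L[:,0]*np.sin(a)+L[:,1]*np.cos(a), z+L[:,2]]
def fit(obs,x0,free):
    x0=np.array(x0,float)
    def f(v):
        p=x0.copy(); p[free]=v
        return np.concatenate([(proj(c,W(p,L))-uv).ravel() for c,L,uv in obs])
    r=least_squares(f,x0[free]); p=x0.copy(); p[free]=r.x
    return p, f(r.x).reshape(-1,2)
E
cat > a.py <<'E'
from h import *
from workcell import imaging
ct,cs=[imaging.get_calibration(n) for n in("top","scene")]
T=.082
Lt=np.array([[25,95],[25,-95],[-50,-95],[-50,95],[0,95],[0,-95]])/1e3
Lt=np.c_[Lt,0*Lt[:,0]]
ut=np.array([[409,214],[487,183],[502,215],[423.6,248],[414,226],[491.6,193]])
Ls=np.array([[25,-95,0],[25,95,0],[-50,-95,0],[-50,95,0]])/1e3
us=np.array([[171.6,197.4],[245,186],[172.4,182],[242.4,172.4]])
for o in ([(ct,Lt,ut)],[(cs,Ls,us)],[(ct,Lt,ut),(cs,Ls,us)]):
    p,r=fit(o,[.4,-.2,T,.3],[0,1,3]); print('case',p.round(4)); print(r.round(1).tolist())
g=lambda a,b:[(x*0+0) for x in a]
w=np.array([[257,262],[397,262],[395,333],[250,332]])/4.5+140
Lw=np.array([[16,32,30],[16,-32,30],[-16,-32,30],[-16,32,30]])/1e3
s=np.array([[290,205],[417,208],[422,242],[295,238]])/5+[330,140]
Lq=np.array([[-16,-32,30],[-16,32,30],[16,32,30],[16,-32,30]])/1e3
for o in ([(ct,Lw,w)],[(ct,Lw,w),(cs,Lq,s)]):
    p,r=fit(o,[.4,.3,.088,0],[0,1,2,3]); print('wedge',p.round(4)); print(r.round(1).tolist())
pts={'small':[[335,45],[383,48],[368,137],[322,133]],'yel':[[532,410],[590,455],[495,570],[440,525]],'red':[[80,100],[155,145],[130,182],[53,135]]}
for k,v in pts.items(): print(k,ray(ct,np.array(v)/4.5+140,.06).round(3).tolist())
E
python3 a.py
```

```text
case [ 0.5019 -0.2334  0.082   0.3823]
[[-0.2, 0.9], [-0.2, 0.1], [0.4, -0.5], [-0.0, -0.5], [-0.3, -0.4], [0.3, 0.5]]
case [ 0.5039 -0.2314  0.082   0.3876]
[[-0.4, -0.4], [0.1, -0.3], [0.4, 0.6], [-0.1, 0.2]]
case [ 0.502  -0.233   0.082   0.3829]
[[-0.3, 0.9], [-0.4, 0.0], [0.2, -0.6], [-0.2, -0.6], [-0.5, -0.4], [0.2, 0.4], [-0.7, -0.9], [-0.3, -0.6], [0.2, 0.1], [-0.4, -0.1]]
wedge [ 0.5019  0.2757  0.0875 -0.0031]
[[-0.3, -0.0], [0.2, 0.2], [-0.1, -0.1], [0.2, -0.0]]
wedge [0.5022 0.2769 0.0853 0.0022]
[[-0.6, 0.1], [-0.2, 0.1], [-0.4, -0.2], [0.0, 0.0], [-0.4, -0.2], [-0.4, 0.4], [0.0, 0.2], [-0.7, -0.2]]
small [[0.639, 0.292, 0.06], [0.638, 0.268, 0.06], [0.592, 0.274, 0.06], [0.594, 0.296, 0.06]]
yel [[0.456, 0.189, 0.06], [0.435, 0.16, 0.06], [0.381, 0.204, 0.06], [0.402, 0.231, 0.06]]
red [[0.61, 0.416, 0.06], [0.587, 0.378, 0.06], [0.568, 0.389, 0.06], [0.592, 0.428, 0.06]]
```

Emit:
{"api": "jog_arm", "payload": {"deltas": [0, 0, 0, 0, 0, -1, 85, 0, 0, 0, 0, 0, -1, 85, 0, 0, 0, 0, 0, -1, 85, 0, 0, 0, 0, 0, -1, 85, 0, 0, 0, 0, 0, -1, 85, 0, 0, 0, 0, 0, -1, 85, 0, 0, 0, 0, 0, -1, 85, 0, 0, 0, 0, 0, -1, 85, 0, 0, 0, 0, 0, -0.44, 85], "newtons": 60}}

```text
time_s: 1.88
position: [0.1876, -0.5962, 0.2313]
ee_rot: [0.706, 0.708, 0.0, -0.0]
ft_force: [1.3, -0.2, -0.1]
opening: 0.085
```

Emit:
{"api": "jog_arm", "payload": {"deltas": [1, 0.65, 0, 0, 0, 0, 85, 1, 0.65, 0, 0, 0, 0, 85, 1, 0.65, 0, 0, 0, 0, 85, 1, 0.65, 0, 0, 0, 0, 85, 1, 0.65, 0, 0, 0, 0, 85, 1, 0.65, 0, 0, 0, 0, 85, 1, 0.65, 0, 0, 0, 0, 85, 1, 0.65, 0, 0, 0, 0, 85, 1, 0.65, 0, 0, 0, 0, 85, 1, 0.65, 0, 0, 0, 0, 85, 1, 0.65, 0, 0, 0, 0, 85, 1, 0.65, 0, 0, 0, 0, 85]}}

```text
time_s: 3.38
position: [0.5004, -0.1148, 0.2315]
ee_rot: [0.707, 0.707, 0.0, 0.0]
ft_force: [0.9, -1.7, -1.0]
opening: 0.0849
```

Emit:
{"api": "jog_arm", "payload": {"deltas": [1, 0, 0, 0, 0, 0, 85, 1, 0, 0, 0, 0, 0, 85, 1, 0, 0, 0, 0, 0, 85, 1, 0, 0, 0, 0, 0, 85, 1, 0, 0, 0, 0, 0, 85, 1, 0, 0, 0, 0, 0, 85, 1, 0, 0, 0, 0, 0, 85, 1, 0, 0, 0, 0, 0, 85, 0.5, 0, 0, 0, 0, 0, 85, 0, 0, 0, 0, 0, 0, 85]}}

```text
time_s: 4.62
position: [0.4995, 0.2245, 0.2312]
ee_rot: [0.707, 0.708, -0.0, 0.0]
ft_force: [0.7, 0.4, -0.6]
opening: 0.0849
```

```bash
python3 - <<'E'
from workcell import arm, imaging, spotter
import cv2
from h import *
c=imaging.get_calibration("wrist");im=imaging.capture("wrist"); cv2.imwrite("pics/w1.png",im[:,:,::-1])
np.save('w1c.npy',c,allow_pickle=True); print(c)
o=arm.get_obs();print(o['position'],o['ee_rot'])
for d in spotter.mark_of("wrist","wedge"): print(d)
L=np.array([[16,32,30],[16,-32,30],[-16,-32,30],[-16,32,30]])/1e3
print(proj(c,W([.502,.2765,.0865,0],L)))
E
```

```text
{'fx': 318.55427825653334, 'fy': 318.55427825653334, 'cx': 321.0848934437525, 'cy': 196.75184853082223, 'origin': array([0.49836172, 0.29916959, 0.37305907]), 'orientation': array([-1.46505286e-01, -3.47857147e-04,  4.68784438e-04,  9.89209715e-01])}
[0.499489   0.22355214 0.23118536] [ 7.06814855e-01  7.07398553e-01 -2.04699566e-04  7.42105529e-05]
{'xy': [322.1, 125.4], 'conf': 0.93}
{'xy': [239.6, 214.0], 'conf': 0.9}
{'xy': [438.2, 118.1], 'conf': 0.83}
[[346.67149624  87.51784417]
 [344.77550816 169.91253836]
 [305.77843221 169.87763056]
 [304.69556701  87.4713058 ]]
```

View pics/w1.png

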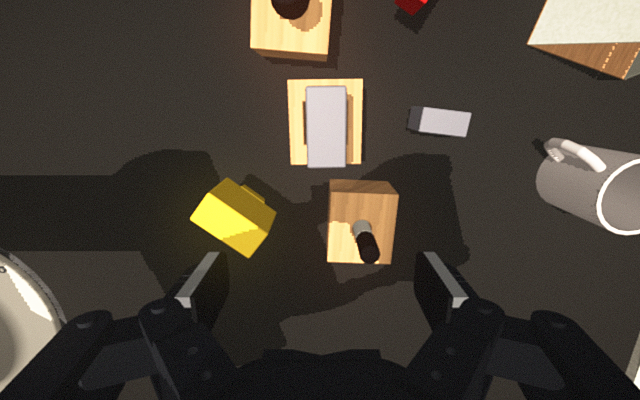

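```bash
python3 -c "
import cv2
a=cv2.imread('pics/w1.png')[70:190,270:390];cv2.imwrite('pics/c5.png',cv2.resize(a,None,fx=5,fy=5,interpolation=2))"
```

```text
(no output)
```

View pics/c5.png

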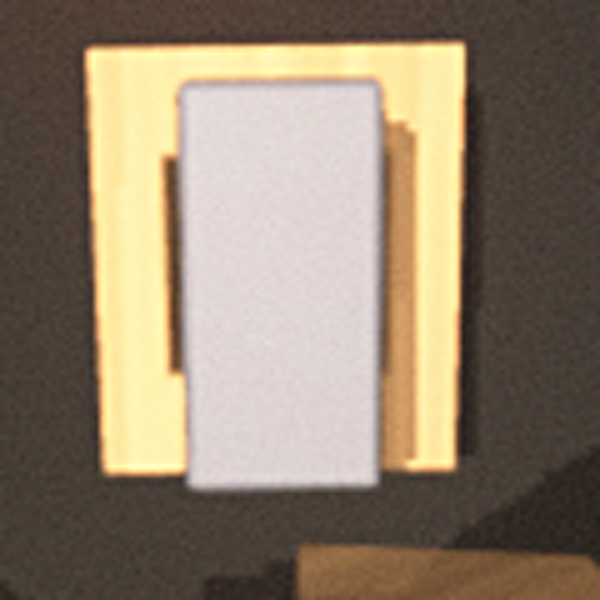

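```bash
python3 - <<'E'
from h import *
c=np.load('w1c.npy',allow_pickle=True).item()
L=np.array([[-16,32,30],[16,32,30],[16,-32,30],[-16,-32,30]])/1e3
u=np.array([[306,86.2],[346.2,85.8],[346,167.6],[307.6,168]])
for fr in([0,1,3],[0,1,2,3]):
    p,r=fit([(c,L,u)],[.502,.2765,.0865,0],fr);print(p.round(4),r.round(1).tolist())
E
```

```text
[0.5028 0.2779 0.0865 0.0139] [[-0.9, -0.3], [0.9, -0.5], [0.3, 0.4], [-0.4, 0.5]]
[0.5028 0.2776 0.0827 0.0138] [[-0.6, 0.2], [0.6, 0.1], [0.0, -0.2], [-0.1, -0.1]]
```

Emit:
{"api": "jog_arm", "payload": {"deltas": [0.67, 0.04, 0, 0, 0, -0.06, 85, 0.67, 0.04, 0, 0, 0, 0, 85, 0, 0, 1, 0, 0, 0, 85, 0, 0, 1, 0, 0, 0, 85, 0, 0, 1, 0, 0, 0, 85, 0, 0, 0.6, 0, 0, 0, 85, 0, 0, 0.4, 0, 0, 0, 85, 0, 0, 0, 0, 0, 0, 85]}}

```text
time_s: 5.72
position: [0.5024, 0.2766, 0.0708]
ee_rot: [0.704, 0.71, -0.001, -0.0]
ft_force: [0.4, -0.2, -0.3]
opening: 0.0852
```

```bash
python3 - <<'E'
from workcell import arm, imaging
import cv2
o=arm.get_obs();print(o['time_s'],o['position'],o['ee_rot'],o['ft_force'])
im=imaging.capture("wrist"); cv2.imwrite("pics/w2.png",im[:,:,::-1])
im=imaging.capture("scene")[120:260,330:490]; cv2.imwrite("pics/s2.png",cv2.resize(im[:,:,::-1],None,fx=4,fy=4))
E
```

```text
5.725 [0.50238085 0.27659684 0.07076048] [ 7.04223494e-01  7.09978013e-01 -6.57833899e-04 -2.45211731e-04] [ 0.39387807 -0.15417677 -0.3057112 ]
```

View pics/w2.png

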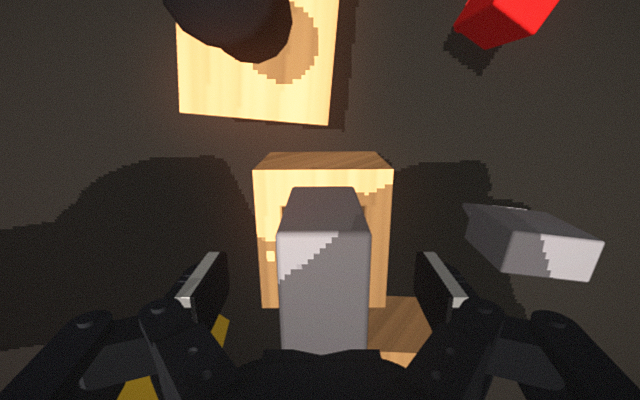

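View pics/s2.png

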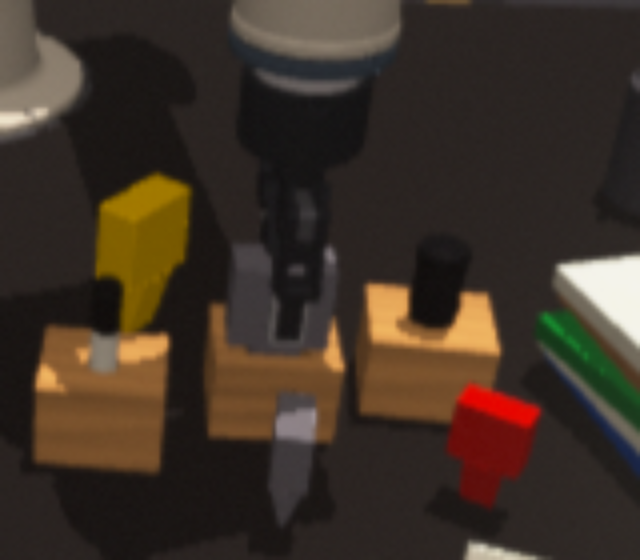

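Emit:
{"api": "jog_arm", "payload": {"deltas": [0, 0, 0, 0, 0, 0, 10, 0, 0, 0, 0, 0, 0, 10, 0, 0, 0, 0, 0, 0, 10, 0, 0, 0, 0, 0, 0, 10, 0, 0, 0, 0, 0, 0, 10, 0, 0, 0, 0, 0, 0, 10], "newtons": 110}}

```text
time_s: 6.58
position: [0.5027, 0.2775, 0.0719]
ee_rot: [0.704, 0.71, 0.0, 0.0]
ft_force: [-2.4, -1.2, 9.7]
opening: 0.0307
```

Emit:
{"api": "jog_arm", "payload": {"deltas": [0, 0, -0.3, 0, 0, 0, 10, 0, 0, -0.5, 0, 0, 0, 10, 0, 0, -0.5, 0, 0, 0, 10, 0, 0, -0.7, 0, 0, 0, 10, 0, 0, -1, 0, 0, 0, 10, 0, 0, 0, 0, 0, 0, 10]}}

```text
time_s: 7.32
position: [0.5039, 0.2781, 0.1946]
ee_rot: [0.704, 0.71, 0.003, 0.001]
ft_force: [-0.6, 0.4, -1.8]
opening: 0.0309
```

```bash
python3 - <<'E'
from workcell import arm, imaging
import cv2
o=arm.get_obs();print(o['time_s'],o['position'],o['ee_rot'],o['ft_force'],o['opening'])
im=imaging.capture("scene")[80:280,300:500]; cv2.imwrite("pics/s3.png",cv2.resize(im[:,:,::-1],None,fx=3,fy=3))
E
```

```text
7.325 [0.50393989 0.27807297 0.19462006] [0.70388557 0.71030803 0.00255334 0.00103885] [-0.55577843  0.39055266 -1.79987283] 0.030945814636336607
```

View pics/s3.png

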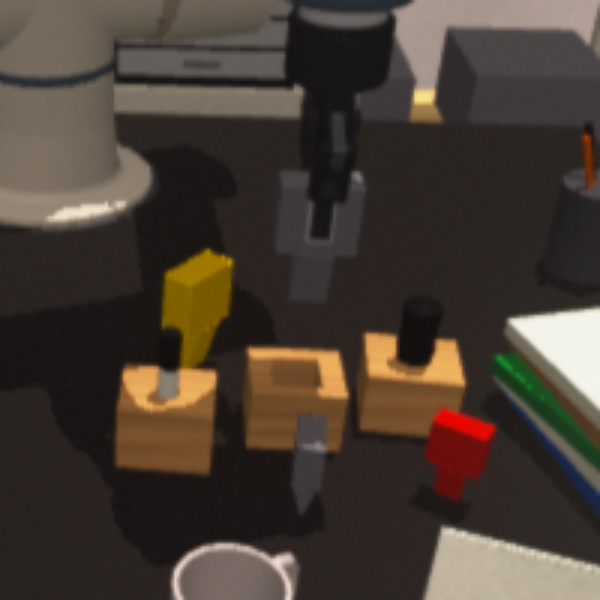

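Emit:
{"api": "jog_arm", "payload": {"deltas": [0, 0, -1, 0, 0, 0, 10, -1, 0.05, 0, 0, 0, 0, 10, -1, 0.05, 0, 0, 0, 0, 10, -1, 0.05, 0, 0, 0, 0, 10, -1, 0.05, 0, 0, 0, 0, 10, -1, 0.05, 0, 0, 0, 0, 10, -1, 0.05, 0, 0, 0, 0, 10, -1, 0.05, 0, 0, 0, 0, 10, -1, 0.05, 0, 0, 0, 0, 10, -1, 0.05, 0, 0, 0, 0, 10, -1, 0.05, 0, 0, 0, 0, 10, -1, 0, 0, 0, 0, 0, 10]}}

```text
time_s: 8.88
position: [0.5259, -0.1635, 0.2302]
ee_rot: [0.704, 0.71, -0.0, -0.001]
ft_force: [0.9, 0.5, -0.7]
opening: 0.0307
```

Emit:
{"api": "jog_arm", "payload": {"deltas": [-1, 0, 0, 0, 0, 0, 10, -1, 0, 0, 0, 0, 0, 10, -1, 0, 0, 0, 0, 0, 10, -0.5, 0, 0, 0, 0, 0, 10, 0, 0, 0, 0, 0, -0.8, 10, 0, 0, 0, 0, 0, -1, 10, 0, 0, 0, 0, 0, -0.7, 10, 0, 0, 0, 0, 0, 0, 10, 0, 0, 0, 0, 0, 0, 10]}}

```text
time_s: 10.0
position: [0.5276, -0.302, 0.2309]
ee_rot: [0.56, 0.828, 0.0, -0.0]
ft_force: [-0.4, -0.2, -1.7]
opening: 0.031
```

```bash
cat > look.py <<'E'
import sys
from workcell import arm, imaging
import cv2
from h import *
o=arm.get_obs();print(o['time_s'],o['position'].round(4),o['ee_rot'].round(4),o['ft_force'].round(1),o['opening'])
c0=imaging.get_calibration("wrist")
k=sys.argv[1]
for n in sys.argv[2:]:
    c=imaging.get_calibration(n); im=imaging.capture(n); cv2.imwrite(f"pics/{n}{k}.png",im[:,:,::-1]); np.save(f"c_{n}{k}.npy",c,allow_pickle=True)
E
python3 look.py 4 wrist scene top
```

```text
10.0 [ 0.5276 -0.302   0.2309] [ 5.601e-01  8.284e-01  0.000e+00 -4.000e-04] [-0.4 -0.2 -1.7] 0.03102123164878912
```

View pics/wrist4.png

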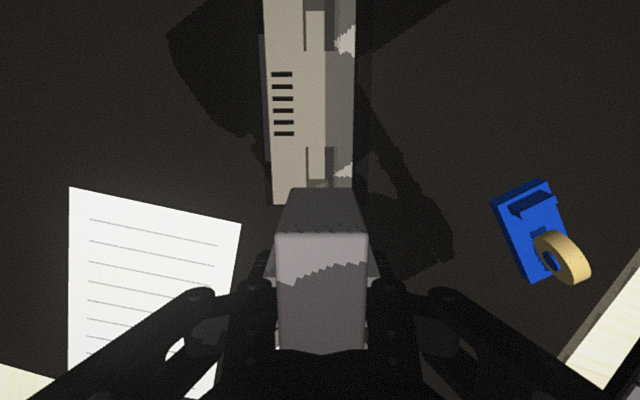

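View pics/scene4.png

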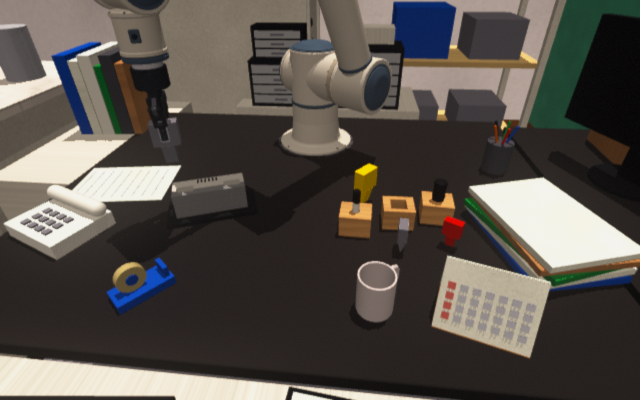

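```bash
python3 - <<'E'
import cv2
from h import *
a=cv2.imread('pics/wrist4.png')[0:210,240:380];a=cv2.convertScaleAbs(a,alpha=1.3)
cv2.imwrite('pics/c6.png',cv2.resize(a,None,fx=5,fy=5,interpolation=2)[:550]);cv2.imwrite('pics/c7.png',cv2.resize(a,None,fx=5,fy=5,interpolation=2)[500:])
c=np.load('c_wrist4.npy',allow_pickle=True).item()
p=[.502,-.233,.082,.383]
L=np.array([[0,-95],[-50,-95],[25,-95],[0,-84],[-18,-84],[-18,-40],[8,-40],[0,-40],[-18,40],[0,40],[8,40],[-18,84],[0,84],[25,40],[-50,40]])/1e3;L=np.c_[L,0*L[:,0]]
for l,q in zip(L,proj(c,W(p,L))):print((l*1e3).round(),((q-[240,0])*5).round(),q.round(1))
E
```

```text
[  0. -95.   0.] [ 419. 1026.] [323.8 205.1]
[-50. -95.  -0.] [ 159. 1026.] [271.8 205.2]
[ 25. -95.   0.] [ 549. 1025.] [349.8 205.1]
[  0. -84.   0.] [419. 971.] [323.8 194.2]
[-18. -84.  -0.] [325. 971.] [304.9 194.2]
[-18. -40.  -0.] [321. 739.] [304.1 147.9]
[  8. -40.   0.] [463. 739.] [332.6 147.8]
[  0. -40.   0.] [419. 739.] [323.8 147.8]
[-18.  40.  -0.] [312. 262.] [302.5  52.4]
[ 0. 40.  0.] [420. 262.] [323.9  52.3]
[ 8. 40.  0.] [467. 262.] [333.4  52.3]
[-18.  84.  -0.] [307. -38.] [301.4  -7.6]
[ 0. 84.  0.] [420. -38.] [323.9  -7.6]
[25. 40.  0.] [569. 261.] [353.7  52.3]
[-50.  40.  -0.] [122. 262.] [264.3  52.4]
```

View pics/c6.png

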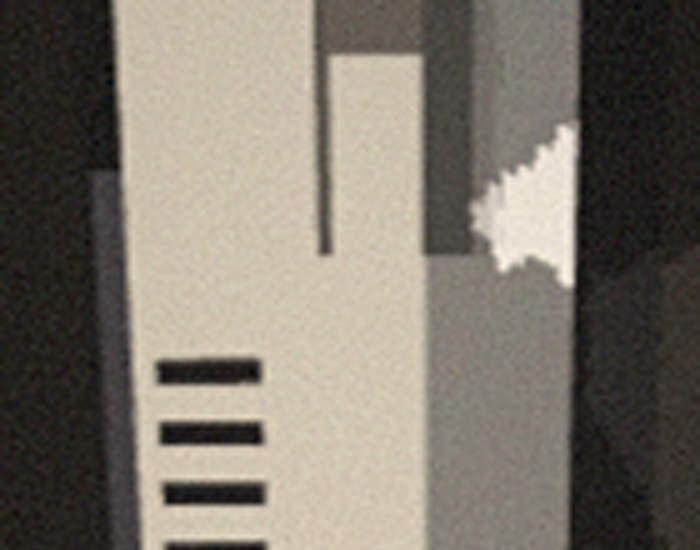

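View pics/c7.png

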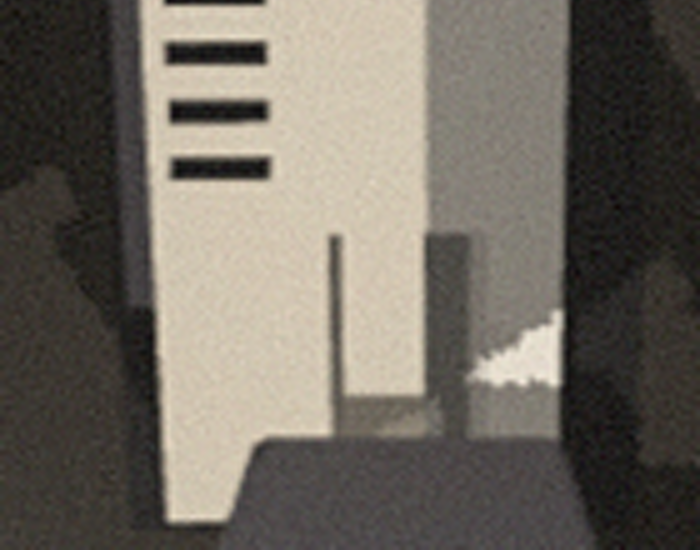

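```bash
python3 - <<'E'
import cv2
from h import *
a=cv2.imread('pics/wrist4.png')[170:290,250:390]
cv2.imwrite('pics/c8.png',cv2.resize(cv2.convertScaleAbs(a,alpha=2),None,fx=5,fy=5,interpolation=2))
c=np.load('c_wrist4.npy',allow_pickle=True).item()
L=np.array([[0,-40],[-18,-40],[8,-40],[-18,40],[0,40],[8,40],[-50,40],[25,40],[-50,-95]])/1e3;L=np.c_[L,0*L[:,0]]
u=np.array([[425,735],[331,735],[468,735],[317,256],[423,256],[472,256],[127,256],[576,256],[165,1022]])/5+[239.6,-.4]
p,r=fit([(c,L,u)],[.502,-.233,.082,.383],[0,1,3]);print(p.round(4),r.round(1).tolist())
# handle in tool frame
tcp=np.array([.5276,-.302,.2309]);Rt=R.from_quat([.5601,.8284,0,-.0004])
for q in ([.032,-.016,-.0455],[.032,.016,-.0455],[.032,-.016,.0145],[.032,.016,.0145]):
    print(q,((proj(c,tcp+Rt.apply(q))-[250,170])*5).round())
E
```

```text
[ 0.5022 -0.2316  0.082   0.3851] [[0.1, -0.1], [-0.9, 0.0], [0.3, -0.1], [0.1, 0.1], [0.4, -0.0], [0.2, -0.1], [-0.0, 0.2], [-0.3, -0.2], [0.1, 0.2]]
[0.032, -0.016, -0.0455] [[121. 335.]]
[0.032, 0.016, -0.0455] [[607. 334.]]
[0.032, -0.016, 0.0145] [[203.  93.]]
[0.032, 0.016, 0.0145] [[518.  92.]]
```

View pics/c8.png

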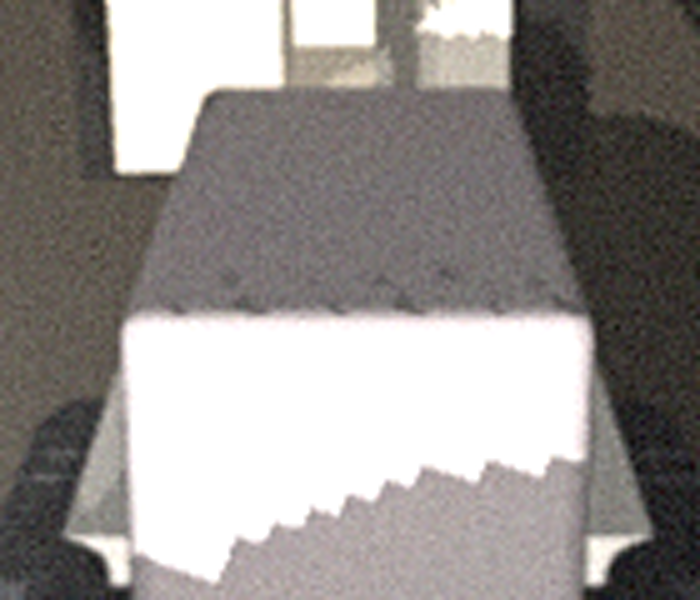

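Emit:
{"api": "jog_arm", "payload": {"deltas": [0.31, 0.07, 0, 0, 0, -0.02, 10, 0, 0, 1, 0, 0, 0, 10, 0, 0, 1, 0, 0, 0, 10, 0, 0, 0, 0, 0, 0, 10], "newtons": 120}}

```text
time_s: 10.65
position: [0.5241, -0.2882, 0.1492]
ee_rot: [0.558, 0.83, 0.0, -0.003]
ft_force: [-0.6, 0.0, -1.2]
opening: 0.0306
```

```bash
python3 look.py 5 wrist scene
python3 - <<'E'
import cv2,numpy as np
a=cv2.imread('pics/wrist5.png')[60:260,220:420]
b=cv2.imread('pics/scene5.png')[100:240,130:270]
cv2.imwrite('pics/c9.png',np.hstack([cv2.resize(a,(400,400)),cv2.resize(b,(400,400),interpolation=2)]))
E
```

```text
10.65 [ 0.5241 -0.2882  0.1492] [ 5.580e-01  8.299e-01  1.000e-04 -2.700e-03] [-0.6  0.  -1.2] 0.03060278413981499
```

View pics/c9.png

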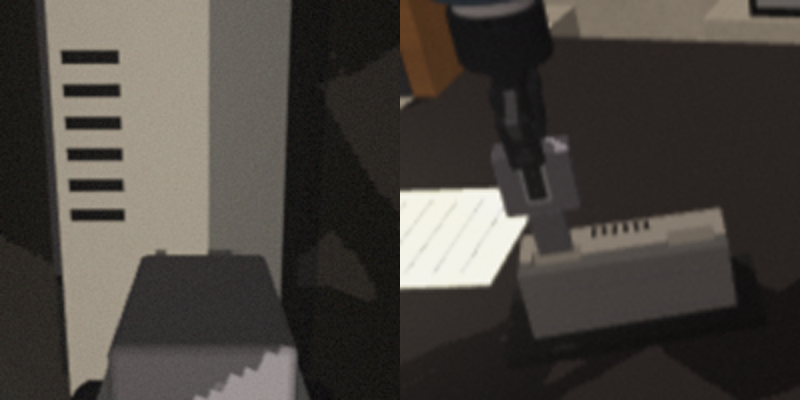

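Emit:
{"api": "jog_arm", "payload": {"deltas": [0, 0, 0, 0, 0, 0, 10, 0, 0, 0, 0, 0, 0, 10]}}

```text
time_s: 11.0
position: [0.5262, -0.2902, 0.1526]
ee_rot: [0.558, 0.83, -0.0, 0.001]
ft_force: [0.3, -0.2, -1.2]
opening: 0.0307
```

```bash
python3 look.py 6 wrist
python3 - <<'E'
import cv2,numpy as np
from h import *
a=cv2.imread('pics/wrist6.png')[60:260,240:400]
cv2.imwrite('pics/c10.png',cv2.resize(cv2.convertScaleAbs(a,alpha=1.6),None,fx=3,fy=3,interpolation=2)[:, :])
c=np.load('c_wrist6.npy',allow_pickle=True).item()
for p in ([.5021,-.2322,.082,.384],[.5022,-.2316,.082,.3851]):
  L=np.array([[0,0,0],[0,-40,0],[-50,0,0],[25,0,0],[25,-40,0],[-18,-40,0],[8,-40,0]])/1e3
  print(((proj(c,W(p,L))-[240,60])*3).round(1).tolist())
E
```

```text
11.0 [ 0.5262 -0.2902  0.1526] [ 0.558   0.8299 -0.      0.001 ] [ 0.3 -0.2 -1.2] 0.03065352639793299
[[243.1, 179.2], [242.7, 359.0], [11.9, 178.7], [358.6, 179.5], [352.1, 359.2], [163.9, 358.9], [277.7, 359.1]]
[[244.6, 176.8], [244.3, 356.8], [13.2, 176.5], [360.2, 176.9], [353.7, 356.9], [165.5, 356.7], [279.3, 356.8]]
```

View pics/c10.png

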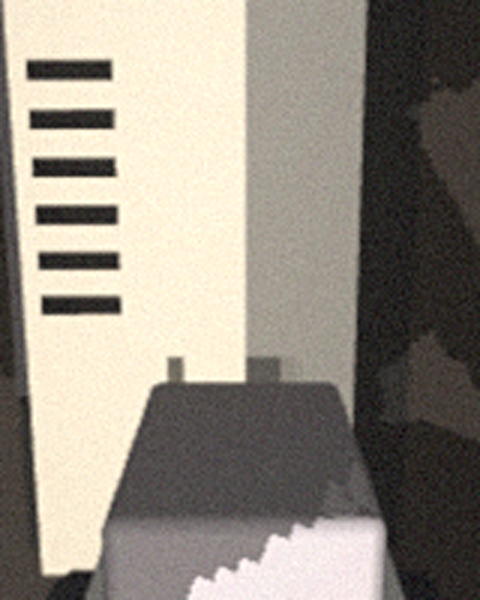

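Emit:
{"api": "jog_arm", "payload": {"deltas": [0, 0, 0.3, 0, 0, 0, 10, 0, 0, 0.3, 0, 0, 0, 10, 0, 0, 0.3, 0, 0, 0, 10, 0, 0, 0, 0, 0, 0, 10]}}

```text
time_s: 11.55
position: [0.525, -0.2894, 0.1139]
ee_rot: [0.558, 0.83, -0.0, -0.001]
ft_force: [-1.9, -1.4, -2.2]
opening: 0.0311
```

Emit:
{"api": "jog_arm", "payload": {"deltas": [0, 0, 0.15, 0, 0, 0, 10, 0, 0, 0.1, 0, 0, 0, 10, 0, 0, 0, 0, 0, 0, 10]}}

```text
time_s: 11.92
position: [0.5256, -0.2899, 0.1051]
ee_rot: [0.558, 0.83, -0.0, -0.0]
ft_force: [-2.2, -1.7, -1.4]
opening: 0.0303
```

Emit:
{"api": "jog_arm", "payload": {"deltas": [0, 0, 0.05, 0, 0, 0, 10, 0, 0, 0.05, 0, 0, 0, 10, 0, 0, 0.02, 0, 0, 0, 10, 0, 0, 0, 0, 0, 0, 10]}}

```text
time_s: 12.42
position: [0.5257, -0.2898, 0.1004]
ee_rot: [0.558, 0.83, -0.0, 0.0]
ft_force: [-2.9, -0.6, 0.2]
opening: 0.0309
```

```bash
python3 look.py 7 scene
python3 - <<'E'
import cv2,numpy as np
b=cv2.imread('pics/scene7.png')[130:230,140:270]
cv2.imwrite('pics/c11.png',cv2.resize(b,None,fx=6,fy=6,interpolation=2))
E
```

```text
12.425 [ 0.5257 -0.2898  0.1004] [ 0.5579  0.8299 -0.      0.    ] [-2.9 -0.6  0.2] 0.030909937418910537
```

View pics/c11.png

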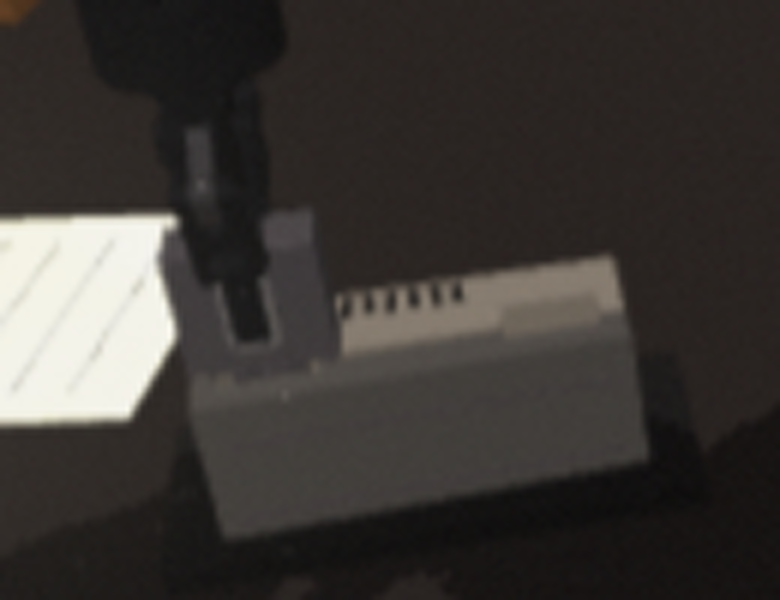

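Emit:
{"api": "jog_arm", "payload": {"deltas": [0, 0, 0.04, 0, 0, 0, 10, 0, 0, 0, 0, 0, 0, 10]}}

```text
time_s: 12.72
position: [0.5257, -0.2898, 0.0988]
ee_rot: [0.558, 0.83, 0.0, -0.0]
ft_force: [-3.4, -1.7, 0.3]
opening: 0.0307
```

Emit:
{"api": "jog_arm", "payload": {"deltas": [0, 0, 0.02, 0, 0, 0, 10, 0, 0, 0, 0, 0, 0, 10]}}

```text
time_s: 12.98
position: [0.5257, -0.2898, 0.098]
ee_rot: [0.558, 0.83, -0.0, -0.0]
ft_force: [-2.8, -1.8, 1.4]
opening: 0.0307
```

Emit:
{"api": "jog_arm", "payload": {"deltas": [0, 0, 0.02, 0, 0, 0, 10, 0, 0, 0, 0, 0, 0, 10]}}

```text
time_s: 13.22
position: [0.5257, -0.2898, 0.0972]
ee_rot: [0.558, 0.83, -0.0, 0.0]
ft_force: [-2.3, -1.4, 1.5]
opening: 0.0306
```

Emit:
{"api": "jog_arm", "payload": {"deltas": [0, 0, 0.03, 0, 0, 0, 10, 0, 0, 0, 0, 0, 0, 10]}}

```text
time_s: 13.48
position: [0.5257, -0.2898, 0.096]
ee_rot: [0.558, 0.83, 0.0, -0.0]
ft_force: [-2.2, -2.6, 1.0]
opening: 0.0306
```

Emit:
{"api": "jog_arm", "payload": {"deltas": [0, 0, 0.03, 0, 0, 0, 10, 0, 0, 0, 0, 0, 0, 10]}}

```text
time_s: 13.72
position: [0.5257, -0.2899, 0.0959]
ee_rot: [0.558, 0.83, -0.0, 0.0]
ft_force: [-7.6, 1.0, 18.8]
opening: 0.0307
```

Emit:
{"api": "jog_arm", "payload": {"deltas": [0, 0, -0.1, 0, 0, 0, 10, 0, 0, -0.3, 0, 0, 0, 10, 0, 0, -0.4, 0, 0, 0, 10, 0, 0, -0.5, 0, 0, 0, 10, 0, 0, -0.5, 0, 0, 0, 10, 0, 0, -0.5, 0, 0, 0, 10, 0, 0, 0, 0, 0, 0, 10, 0, 0, 0, 0, 0, 0, 10]}}

```text
time_s: 14.72
position: [0.5255, -0.2896, 0.1866]
ee_rot: [0.558, 0.83, 0.0, -0.0]
ft_force: [0.1, -0.1, -1.7]
opening: 0.0309
```

```bash
python3 look.py 8 wrist scene
python3 - <<'E'
import cv2,numpy as np
from h import *
from workcell import spotter
b=cv2.imread('pics/scene8.png')[130:230,140:270]
cv2.imwrite('pics/c12.png',cv2.resize(b,None,fx=6,fy=6,interpolation=2))
a=cv2.imread('pics/wrist8.png')[0:240,230:390]
cv2.imwrite('pics/c13.png',cv2.resize(cv2.convertScaleAbs(a,alpha=1.6),None,fx=2.5,fy=2.5,interpolation=2))
E
```

```text
14.725 [ 0.5255 -0.2896  0.1866] [ 5.579e-01  8.299e-01  0.000e+00 -2.000e-04] [ 0.1 -0.1 -1.7] 0.030896764223570707
```

View pics/c12.png

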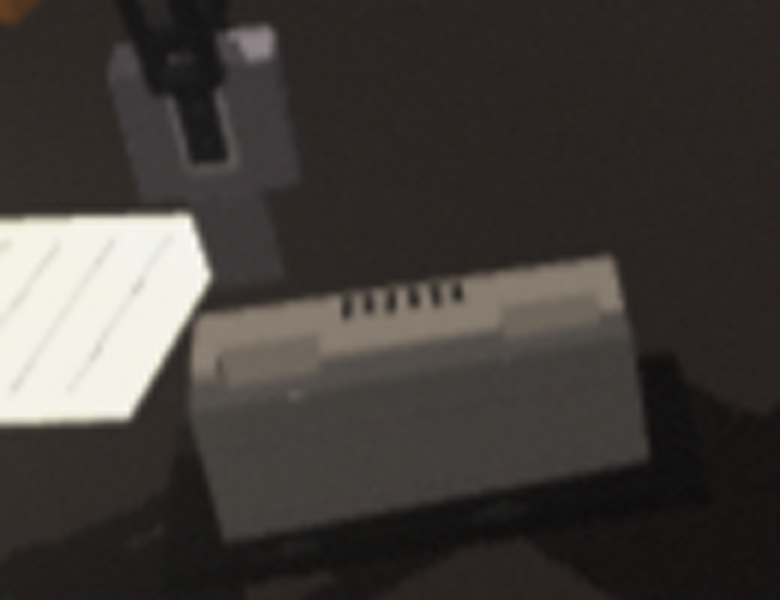

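View pics/c13.png

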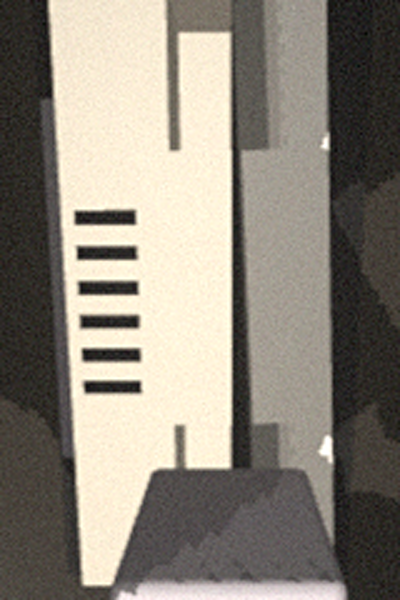

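Emit:
{"api": "jog_arm", "payload": {"deltas": [0.8, 0, 0, 0, 0, 0, 10, 0.8, 0, 0, 0, 0, 0, 10, 0.8, 0, 0, 0, 0, 0, 10, 0.5, 0, 0, 0, 0, 0, 10, 0.21, 0.01, 0.3, 0, 0, 0, 10, 0, 0, 0.5, 0, 0, 0, 10, 0, 0, 0, 0, 0, 0, 10, 0, 0, 0, 0, 0, 0, 10]}}

```text
time_s: 15.82
position: [0.4795, -0.1749, 0.1549]
ee_rot: [0.558, 0.83, -0.0, 0.0]
ft_force: [0.3, -0.3, -2.2]
opening: 0.0305
```

```bash
python3 look.py 9 wrist scene
python3 - <<'E'
import cv2,numpy as np
from h import *
b=cv2.imread('pics/scene9.png')[100:220,150:280]
cv2.imwrite('pics/c14.png',cv2.resize(b,None,fx=5,fy=5,interpolation=2))
a=cv2.imread('pics/wrist9.png')[60:260,240:400]
cv2.imwrite('pics/c15.png',cv2.resize(cv2.convertScaleAbs(a,alpha=1.6),None,fx=3,fy=3,interpolation=2))
c=np.load('c_wrist9.npy',allow_pickle=True).item()
L=np.array([[0,84,0],[0,95,0],[-50,95,0],[-18,84,0]])/1e3
print(((proj(c,W([.5022,-.2316,.082,.3851],L))-[240,60])*3).round(1).tolist())
E
```

```text
15.825 [ 0.4795 -0.1749  0.1549] [ 5.581e-01  8.298e-01 -0.000e+00  1.000e-04] [ 0.3 -0.3 -2.2] 0.030494016729380864
[[244.9, 356.2], [245.0, 309.2], [25.2, 309.0], [166.9, 356.2]]
```

View pics/c14.png

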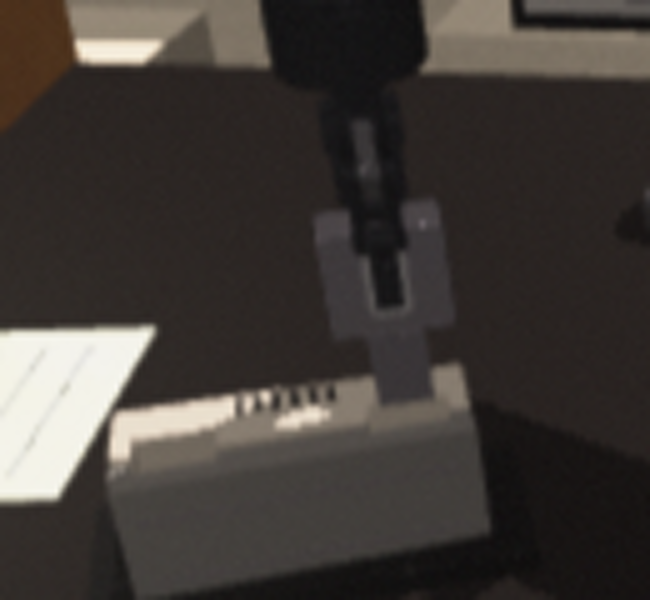

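View pics/c15.png

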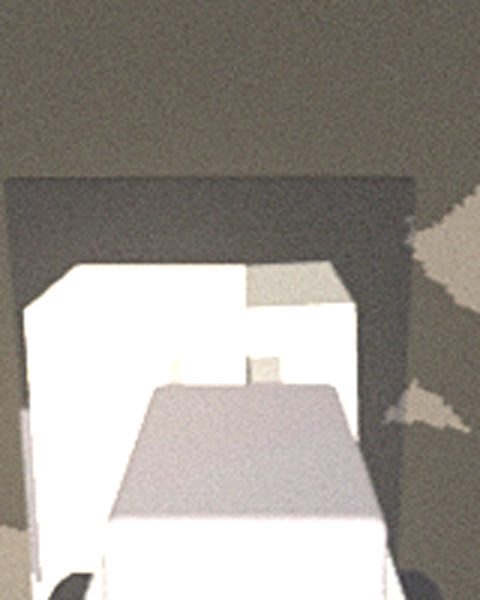

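Emit:
{"api": "jog_arm", "payload": {"deltas": [0, 0, 0.3, 0, 0, 0, 10, 0, 0, 0.3, 0, 0, 0, 10, 0, 0, 0.3, 0, 0, 0, 10, 0, 0, 0.2, 0, 0, 0, 10, 0, 0, 0.15, 0, 0, 0, 10, 0, 0, 0.1, 0, 0, 0, 10, 0, 0, 0.05, 0, 0, 0, 10, 0, 0, 0, 0, 0, 0, 10, 0, 0, 0, 0, 0, 0, 10]}}

```text
time_s: 17.05
position: [0.4792, -0.1745, 0.099]
ee_rot: [0.558, 0.83, 0.0, 0.0]
ft_force: [-2.1, -0.8, -1.5]
opening: 0.0308
```

Emit:
{"api": "jog_arm", "payload": {"deltas": [0, 0, 0.02, 0, 0, 0, 10, 0, 0, 0, 0, 0, 0, 10]}}

```text
time_s: 17.3
position: [0.4792, -0.1745, 0.0981]
ee_rot: [0.558, 0.83, 0.0, 0.0]
ft_force: [-2.3, -2.0, 1.6]
opening: 0.0307
```

Emit:
{"api": "jog_arm", "payload": {"deltas": [0, 0, 0.04, 0, 0, 0, 10, 0, 0, 0, 0, 0, 0, 10]}}

```text
time_s: 17.55
position: [0.4791, -0.1745, 0.0964]
ee_rot: [0.558, 0.83, -0.0, 0.0]
ft_force: [-2.7, -2.1, 0.2]
opening: 0.0309
```

Emit:
{"api": "jog_arm", "payload": {"deltas": [0, 0, 0.03, 0, 0, 0, 10, 0, 0, 0, 0, 0, 0, 10]}}

```text
time_s: 17.8
position: [0.4792, -0.1745, 0.0959]
ee_rot: [0.558, 0.83, 0.0, 0.0]
ft_force: [-5.4, -0.4, 16.2]
opening: 0.0313
```

```bash
python3 look.py 10 scene wrist
python3 - <<'E'
import cv2,numpy as np
b=cv2.imread('pics/scene10.png')[120:230,150:270]
a=cv2.imread('pics/wrist10.png')[60:260,240:400]
cv2.imwrite('pics/c16.png',np.hstack([cv2.resize(b,(480,440),interpolation=2),cv2.resize(cv2.convertScaleAbs(a,alpha=1.2),(300,440))]))
E
```

```text
17.8 [ 0.4792 -0.1745  0.0959] [5.579e-01 8.299e-01 0.000e+00 3.000e-04] [-5.4 -0.4 16.2] 0.031292846060711595
```

View pics/c16.png

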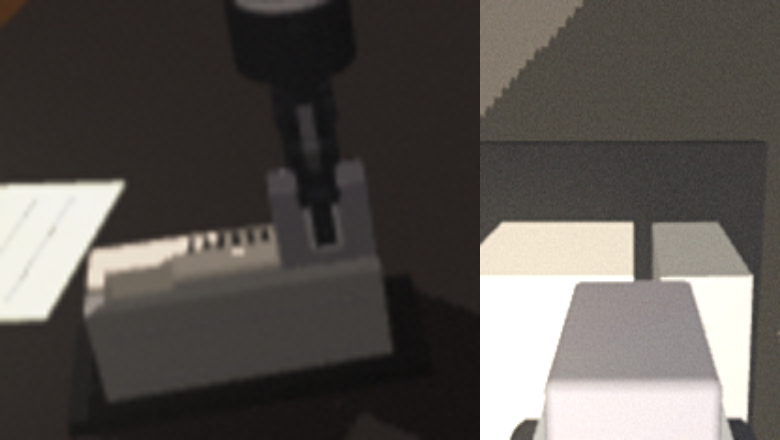

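Emit:
{"api": "jog_arm", "payload": {"deltas": [0, 0, 0, 0, 0, 0, 50, 0, 0, 0, 0, 0, 0, 60, 0, 0, 0, 0, 0, 0, 70, 0, 0, 0, 0, 0, 0, 70, 0, 0, 0, 0, 0, 0, 70]}}

```text
time_s: 18.52
position: [0.4791, -0.1745, 0.0953]
ee_rot: [0.558, 0.83, 0.0, -0.0]
ft_force: [-0.9, 0.0, 0.4]
opening: 0.0699
```

Emit:
{"api": "jog_arm", "payload": {"deltas": [0, 0, -0.3, 0, 0, 0, 70, 0, 0, -0.6, 0, 0, 0, 70, 0, 0, -1, 0, 0, 0, 70, 0, 0, -1, 0, 0, 0, 70, -0.5, 0, -1, 0, 0, 0, 70, -1, 0, 0, 0, 0, 0, 70, -1, 0, 0, 0, 0, 0, 70, -0.5, 0, 0, 0, 0, 0, 70, 0, 0, 0, 0, 0, 0, 70, 0, 0, 0, 0, 0, 0, 70]}}

```text
time_s: 19.77
position: [0.524, -0.2849, 0.2516]
ee_rot: [0.558, 0.83, 0.0, -0.0]
ft_force: [1.3, -0.4, 0.3]
opening: 0.0703
```

```bash
python3 look.py 11 scene wrist top
python3 - <<'E'
import cv2,numpy as np
b=cv2.imread('pics/scene11.png')[120:230,150:270]
a=cv2.imread('pics/wrist11.png')[0:300,220:420]
cv2.imwrite('pics/c17.png',cv2.resize(b,(720,590),interpolation=2)); cv2.imwrite('pics/c18.png',cv2.resize(a,(400,600)))
cv2.imwrite('pics/c19.png',cv2.resize(cv2.imread('pics/top11.png')[150:270,390:530],None,fx=5,fy=5,interpolation=2))
E
```

```text
19.775 [ 0.524  -0.2849  0.2516] [ 5.579e-01  8.299e-01  1.000e-04 -2.000e-04] [ 1.3 -0.4  0.3] 0.07028910144401945
```

View pics/c17.png

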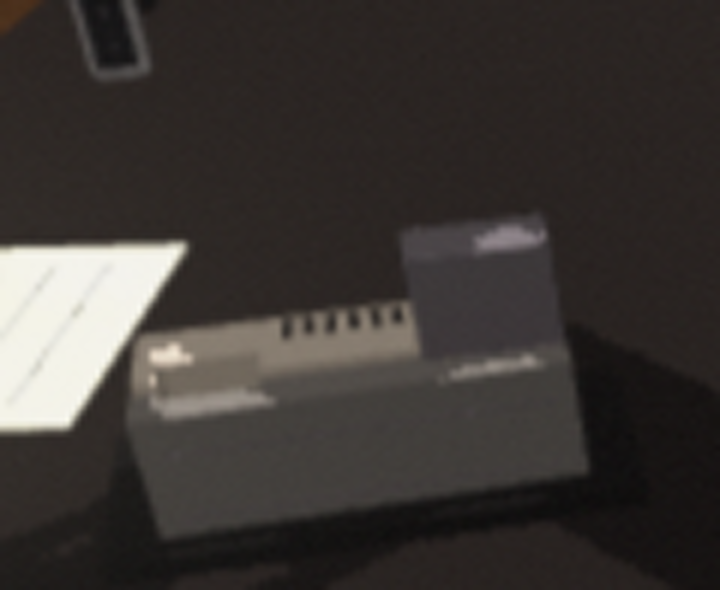

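View pics/c18.png

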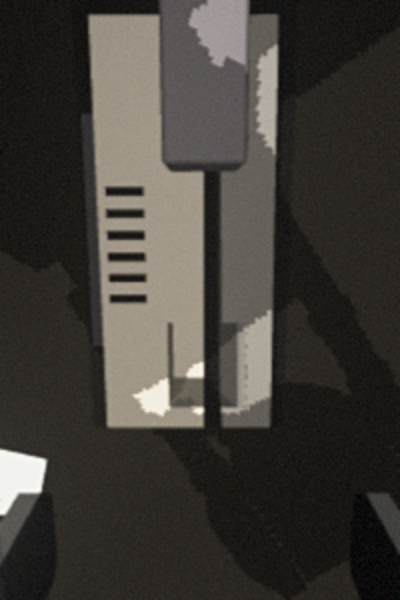

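View pics/c19.png

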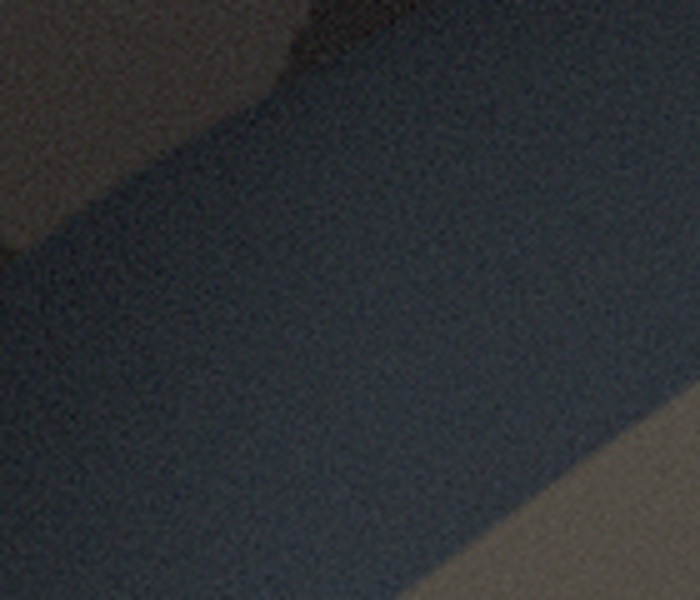

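```bash
python3 - <<'E'
import cv2
from h import *
im=cv2.imread('pics/wrist11.png').astype(float).mean(2); c=np.load('c_wrist11.npy',allow_pickle=True).item()
p=[.5022,-.2316,.3851]
for r in range(90,214,8):
    s=im[r-1:r+2,295:345].mean(0); g=np.diff(s); a=295.5+g.argmin(); b=295.5+g.argmax()
    if b<a: continue
    q=ray(c,[[a+.5,r],[b+.5,r]],.082)[:,:2]-p[:2]; k=R.from_euler('z',-p[2]).as_matrix()[:2,:2]
    print(r,(q@k.T*1e3).round(1).tolist())
# wedge handle top corners
a=cv2.imread('pics/wrist11.png')[0:100,280:370];cv2.imwrite('pics/c20.png',cv2.resize(cv2.convertScaleAbs(a,alpha=1.6),None,fx=6,fy=6,interpolation=2))
L=np.array([[-16,-32,60],[16,-32,60],[-16,-32,0],[16,-32,0]])/1e3
d=W([p[0],p[1],.082,p[2]],L+[0,.062,0])
print(((proj(c,d)-[280,0])*6).round())
E
```

```text
90 [[0.5, 26.7], [7.9, 26.7]]
98 [[0.5, 19.6], [8.0, 19.6]]
106 [[0.5, 12.4], [8.0, 12.4]]
114 [[0.5, 5.1], [8.1, 5.1]]
122 [[0.5, -2.3], [9.1, -2.3]]
130 [[0.6, -9.8], [9.2, -9.8]]
138 [[0.6, -17.4], [8.3, -17.4]]
146 [[0.6, -25.1], [8.4, -25.1]]
154 [[0.6, -32.9], [8.5, -32.9]]
194 [[-16.6, -73.9], [18.0, -73.8]]
202 [[-16.7, -82.4], [18.2, -82.4]]
210 [[0.8, -91.1], [10.1, -91.1]]
[[121. 497.]
 [379. 497.]
 [145. 517.]
 [353. 518.]]
```

View pics/c20.png

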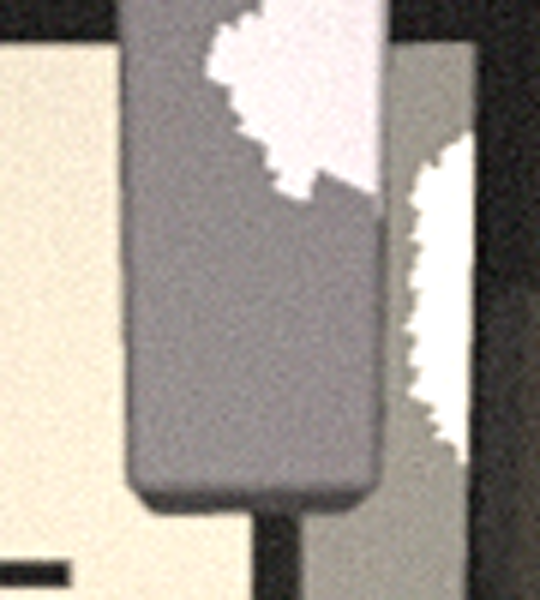

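```bash
python3 -c "
from workcell import arm
print(arm.finish_job(), arm.get_obs()['time_s'])"
```

```text
the job is handed in; nothing more can be done
the job is handed in; nothing more can be done
```

I took the large grey wedge from the middle block and opened both ends of the case. I pushed it to its shoulders in the -y notch and pulled it out straight up. I then pushed it to its shoulders in the +y notch, let go there and handed the job in at about 20 s.

- **Pushes:** in both notches the wedge stopped with the tool at the same height, z 0.096 m. Resistance was 19 N at the first and 16 N at the second, against the 120 N wrist limit.
- **Cover:** the gap measured in the last wrist picture is about 8 mm at both ends. It is up to 1 mm wider at the -y end: roughly 8.5 mm there and 7.5 mm at the +y end.
- **Wedge:** it stands upright in the +y notch, centred on the seam, and its shoulders line up with the case top.
- **Robot:** it is clear of everything, about 17 cm above the case.

The last top-camera picture was blocked by the arm, so the final check rests on the wrist and scene cameras. The wrist camera and the two fixed cameras put the case within about 1.5 mm of each other, mostly along the seam, which has 7 mm of clearance.

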